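# Move the charged battery from the charger to the cordless throttle

## Task

The battery pack in the desk charger is full: press it to release its push-push catch so that it springs up, then lift it out and fit it in the empty battery bay of the cordless throttle. Press it down there until its catch holds it locked nearly flush. Ease it in and press gently, no more than about 15 N, and leave the other things on the table where they are.

Things in the scene. Friction and masses are not known exactly. Their poses are not given: they have to be found in the camera images.
- charger: desk charger, black box 104 x 112 mm in plan with a flat top (deck) 47 mm above the table and one battery bay; fixed; origin under its centre, z up
- charger_mouth (a point): centre of the charger's bay mouth, at deck height; axes as the charger's. The bay is 36 mm along x and 54 mm along y (1 mm of play on every side of the battery), with a 1 mm chamfer round the mouth. The cradle's top is 33 mm below the deck when locked: the battery then stands 3 mm above the deck, too little to grip; released, 17 mm
- charger_cradle (a joint): height (m) of the sprung cradle in the charger: 0 = locked down, +0.014 = released (sprung up), -0.006 = bottom stop. Push-push catch: pressed right down to the stop and let go, it locks if released before and springs up if locked before; a press short of the stop may change nothing. Pushes up with 3 N released, 6 N at the stop, then the force rises steeply. Starts locked
- throttle: cordless desk throttle, grey box 118 x 184 mm in plan, deck 47 mm above the table; a round speed knob 16 mm tall and a dark display beside its one battery bay; fixed; origin under its centre, z up
- throttle_mouth (a point): centre of the throttle's bay mouth, at deck height; axes as the throttle's. Same bay as the charger's: 36 mm along x, 54 mm along y, 1 mm chamfer. The released cradle's top is 19 mm below the deck, so a battery put in stands 17 mm above the deck until it is pressed down; locked, 3 mm above
- throttle_cradle (a joint): height (m) of the sprung cradle in the throttle's bay: 0 = locked down, +0.014 = released (sprung up), -0.006 = bottom stop. Push-push catch: pressed right down to the stop and let go, it locks if released before and springs up if locked before; a press short of the stop may change nothing. Same forces as the charger's. Starts released and empty
- battery: the full battery pack, standing in the charger; dark plastic, 52 x 34 mm in plan and 36 mm tall, 60 to 110 g, long side along its own y; origin at the centre of its underside, z up through its ribbed thumb panel
- flat_battery: the flat battery pack, the same shape, standing on the bare table; to be left alone: 52 x 34 mm in plan and 36 mm tall, 60 to 110 g, long side along its own y; origin at the centre of its underside, z up through its ribbed thumb panel
- paint_pot: small paint pot, 31 mm across and 42 mm tall, standing between the two devices; bystander; origin at its underside
- coach: model coach, 19 x 116 x 36 mm; bystander behind the devices; origin at its underside
- tank_wagon: model tank wagon, 18 x 77 x 29 mm; bystander behind the devices; origin at its underside
- goods_van: model goods van, 19 x 71 x 36 mm; bystander in front; origin at its underside
- side_cutters: side cutters lying flat, 52 x 135 x 10 mm; bystander in front; origin at the underside
- screwdriver: small screwdriver lying flat, 133 mm long, 10 mm thick; bystander in front; origin at its underside
Not all that is in view belongs to the job. Leave any green look-alike of the battery alone.

How it is judged:
By the outcome, as a careful person would: the job done as asked, in the order asked, and still so for the second after the job is handed in, with the robot touching nothing.
It also fails if it takes over 61 s, if anything falls off the work surface, if the arm or the gripper's body presses on something with over 40 N, if the wrist force passes 120 N, or if a joint passes its speed limit or range.

## Robot

A 7-joint arm with a two-finger parallel gripper is mounted at the origin on a cart in front of the work surface, level with it; the furniture and walls round the work are solid. World frame = base frame: x ahead of the robot, y to its left, z up, the work surface at z = 0. Lengths are in m, angles in rad, forces in N, time in s.
With the tool pointing down it reaches from about 0.4 to 0.85 m from the base axis. Payload 4.5 kg.
Tool frame: the origin (TCP) lies at the very end of the fingers, on their centre line; the grasp point (between the pads) lies 19 mm behind it (grip_point_offset is the distance from the TCP to the grasp point, in m); z points along the fingers, y is the line along which they close (so a half turn about z gives the same grasp; the last joint's range is limited). The gripper opens to 88 mm and grips with 3 to 60 N. Pads are 18 mm wide; open, the fingers measure 123 mm over their backs; the gripper's body (75 mm by 187 mm) begins 45 mm behind the grasp point.
Start: joints at [1.189, 0.689, -0.195, 1.565, 0.157, 0.902, -0.215], TCP at [0.252, -0.572, 0.239] pointing down, gripper open.
Joint ranges: [-3.01, 3.01], [-0.46, 2.08], [-1.47, 1.51], [0.13, 2.56], [-1, 4.14], [0.04, 2.09], [-2.66, 2.66]. Speed limits (rad/s): [2.57, 2.57, 3.14, 3.14, 3.14, 3.14, 3.14].

## Interface

Orientations are given as a unit quaternion [x, y, z, w].
In Python, from plant import get_state, snapshot, camera_params, finish_job, grip_point_offset gives the robot as it stands.
- The arm moves only by the shell command python3 -m handwheel [FORCE], which reads ROWS from standard input. ROWS is a JSON list of rows, 1 to 10 of them, each written [opening, [dx, dy, dz], [rx, ry, rz]]: the opening from 0.0 (shut) to 1.0 (fully open), then dx, dy, dz in parts of the range, where 1.0 means 0.5 m, then a rotation vector rx, ry, rz in a scale on which 1.0 is 90 degrees; each row is the pose to reach, as a shift and turn from the pose commanded when the command began, along the tool's axes at that moment; what a row does not reach only later rows make up. A row lasts 1/10 s, in which the tool goes at most 0.05 m and 0.15 rad, less where a joint would pass 70% of its speed; a pose out of reach is approached as far as the arm can. The fingers move at their own pace and stop on an object; FORCE is the grip in N (left out, the last holds). Time passes only in rows, so rows that do not move let the fingers close. It prints the time, the measured TCP pose, the force, the opening and the grip force at its end. A shift or turn number past 1, either way, is cut back to 1. Input that does not fit is refused with a message, and nothing moves.
- get_state(): the state, without advancing time (a new reading comes with each control period).
- snapshot(name): name is "scene" or "top" or "wrist"; returns (picture, depth): 420x560x3 uint8, red, green, blue; 420x560 float32, m along the optical axis (not along the pixel's ray), 0 where there is no reading.
- camera_params(name): a dict with "fx", "fy", "cx", "cy" (pixels), "k1" (the pictures are not rectified: a ray, as slopes to the right and down, at radius r is drawn at 1 + k1 r^2 times it, then the intrinsics apply), "rvec" (rotation vector, rad) and "tvec" (3), from world to camera coordinates, as OpenCV has them. Camera axes: x right, y down, z forward; pixel columns grow to the right and rows downward; lengths in m; the calibration is good to about 2 mm. A picture is of the moment at which its call begins: read the wrist's pose just before it. camera_params takes no time and is no camera call; for the wrist camera it gives the pose at the moment of the call.
- finish_job(): hands the job in; it is judged then, once.
The state is a dict: "clock": time; "q": joint angles; "qd": joint speeds; "joint_torque": joint torques, N m; "tool_pos": TCP position; "eef_rot": TCP orientation; "contact_force": force on the tool from outside, world axes, zero at the start; "moment": the same for the moment, N m; "opening": opening from 0.0 (shut) to 1.0 (fully open); "finger_force": force on a finger pad.
Only numpy, scipy, OpenCV 4.12 (cv2) and the standard library are available. Lean on these libraries where they do the work, as an engineer would, in place of code of your own. Each camera call takes 0.05 s, during which the arm holds its last target. There are 200 camera calls.

## Working session

There is one attempt and no reset: what is moved stays moved. The work goes in short steps, Python scripts to look and compute and a shell command to move; the robot and the scene stay as the last step left them, time stands still between calls to the robot, and variables do not carry over. Pictures are saved under pics/ and viewed, at most 10 in all, crops included, and the job is handed in when it is done.

```bash
ls; mkdir -p pics; cat > h.py <<'E'
import numpy as np, cv2
from plant import get_state, snapshot, camera_params, finish_job, grip_point_offset
from scipy.spatial.transform import Rotation as R
def snap(n,f):
    P=camera_params(n); im,d=snapshot(n); cv2.imwrite(f'pics/{f}.png',im[:,:,::-1]); np.savez(f'{f}.npz',im=im,d=d,**{k:np.array(v) for k,v in P.items()}); return im,d,P
def ray(P,u,v):
    K=np.array([[P['fx'],0,P['cx']],[0,P['fy'],P['cy']],[0,0,1.]],float)
    p=cv2.undistortPoints(np.array([[[u,v]]],float),K,np.array([float(P['k1']),0,0,0]))[0,0]
    Rm=R.from_rotvec(P['rvec']).as_matrix(); o=-Rm.T@np.array(P['tvec']); return o,Rm.T@np.array([p[0],p[1],1.])
def atz(P,u,v,z):
    o,r=ray(P,u,v); return o+r*(z-o[2])/r[2]
def dep(P,d,u,v):
    o,r=ray(P,u,v); return o+r*float(d[int(round(v)),int(round(u))])
def L(f): 
    D=np.load(f'{f}.npz'); return D
E
python3 - <<'E'
from h import *
for n in('top','scene'):
    im,d,P=snap(n,n+'0'); print(n,{k:np.round(v,3) for k,v in P.items()})
s=get_state(); print(s['tool_pos'],s['eef_rot'],s['opening'],grip_point_offset)
E
```

```text
pics
top {'fx': np.float64(501.312), 'fy': np.float64(501.312), 'cx': np.float64(277.565), 'cy': np.float64(210.255), 'k1': np.float64(0.041), 'rvec': array([ 2.142, -2.16 ,  0.145]), 'tvec': array([0.06 , 0.536, 1.009])}
scene {'fx': np.float64(527.82), 'fy': np.float64(527.82), 'cx': np.float64(275.525), 'cy': np.float64(208.6), 'k1': np.float64(-0.01), 'rvec': array([ 1.173, -2.457,  0.866]), 'tvec': array([0.357, 0.332, 1.057])}
[ 0.25216346 -0.57122204  0.23799981] [ 9.78451523e-01  2.06474923e-01 -2.49637799e-04 -8.12657847e-04] 0.9960261754989015 0.0187
```

View pics/top0.png

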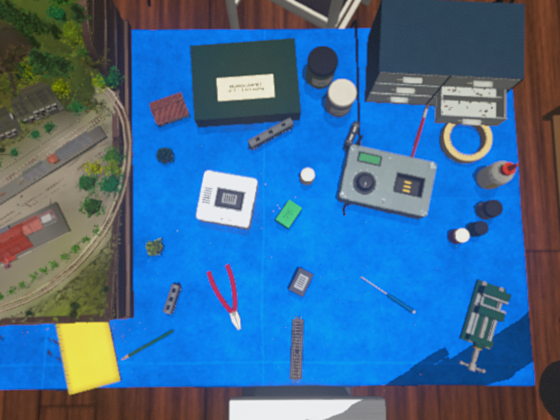

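View pics/scene0.png

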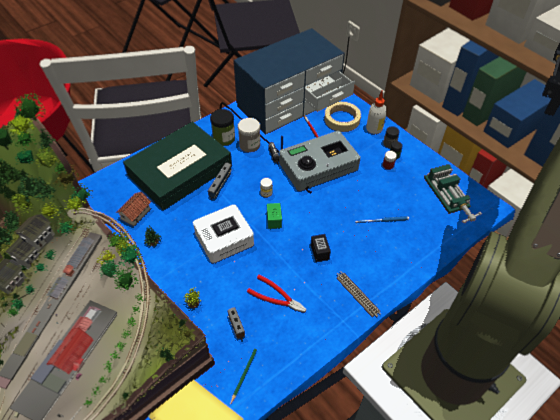

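```bash
python3 - <<'E'
from h import *
t=cv2.imread('pics/top0.png'); s=cv2.imread('pics/scene0.png')
def c(im,u,v,w=80,h=60): return cv2.resize(im[v:v+h,u:u+w],(400,300),interpolation=cv2.INTER_CUBIC)
cv2.imwrite('pics/c0.png',np.vstack([np.hstack([c(t,190,168),c(t,360,155)]),np.hstack([c(s,185,200),c(s,290,120)])]))
T=L('top0')
for u,v in[(203,182),(245,178),(228,199),(208,212),(410,187),(355,170),(420,205),(365,182),(300,282),(289,213),(307,175)]: print(u,v,dep(T,T['d'],u,v).round(4))
E
```

```text
203 182 [0.5949 0.2101 0.0482]
245 178 [0.6026 0.123  0.0487]
228 199 [0.5585 0.1579 0.0499]
208 212 [0.5321 0.1992 0.0475]
410 187 [ 0.5844 -0.2237  0.028 ]
355 170 [ 0.6176 -0.1059  0.0487]
420 205 [ 0.5424 -0.236   0.0522]
365 182 [ 0.5883 -0.1224  0.0682]
300 282 [0.3878 0.0112 0.0357]
289 213 [0.53   0.0321 0.0377]
307 175 [ 0.609  -0.0062  0.0433]
```

View pics/c0.png

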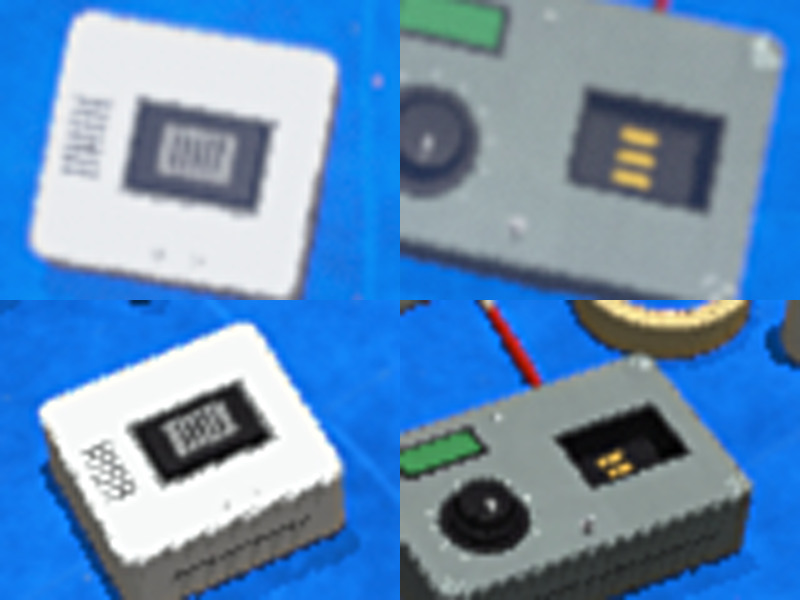

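```bash
python3 - <<'E'
from h import *
T=L('top0');S=L('scene0')
ct=np.array([(138,97),(273,122),(257,212),(122,187)])/5-.4+[190,168]
tt=np.array([(185,90),(325,117),(308,213),(168,183)])/5-.4+[360,155]
cs=np.array([(130,428-300),(242,381-300),(274,438-300),(162,488-300)])/5-.4+[185,200]
ts=np.array([(157,138),(257,104),(290,158),(196,188)])/5-.4+[290,120]
def tri(a,b):
    o1,r1=ray(T,*a);o2,r2=ray(S,*b)
    A=np.c_[r1,-r2];x=np.linalg.lstsq(A,o2-o1,rcond=None)[0];p=o1+r1*x[0];q=o2+r2*x[1];return (p+q)/2,np.linalg.norm(p-q)
def rect(P,c,z,n):
    X=np.array([atz(P,*p,z)[:2] for p in c]);m=X.mean(0)
    l=((X[0]-X[1])+(X[3]-X[2]))/2; w=((X[0]-X[3])+(X[1]-X[2]))/2
    print(n,'centre',m.round(4),'long',np.linalg.norm(l).round(4),'short',np.linalg.norm(w).round(4),'dir long',np.degrees(np.arctan2(l[1],l[0])).round(1),'dir short',np.degrees(np.arctan2(w[1],w[0])).round(1))
rect(T,ct,.049,'chT');rect(S,cs,.049,'chS');rect(T,tt,.047,'thT');rect(S,ts,.047,'thS')
print('tri ch',tri(ct.mean(0),cs.mean(0)),'th',tri(tt.mean(0),ts.mean(0)))
s=get_state();M=R.from_quat(s['eef_rot']).as_matrix();print(M.round(3))
E
```

```text
chT centre [0.5597 0.1558] long 0.0568 short 0.0381 dir long 78.9 dir short -9.7
chS centre [0.5566 0.1593] long 0.0577 short 0.0379 dir long 80.3 dir short -12.5
thT centre [ 0.5858 -0.2165] long 0.0585 short 0.0406 dir long 77.6 dir short -12.3
thS centre [ 0.5841 -0.214 ] long 0.058 short 0.0419 dir long 75.4 dir short -16.2
tri ch (array([0.56102677, 0.15664067, 0.04177429]), np.float64(0.0004571302318610635)) th (array([ 0.58678955, -0.21748605,  0.04250693]), np.float64(0.0007410579449713059))
[[ 0.915  0.404 -0.001]
 [ 0.404 -0.915  0.001]
 [-0.    -0.002 -1.   ]]
```

The manual's scale: shifts go in shares of 0.5 m and turns go in shares of 90 degrees. Converting my numbers, 0.449 m / 0.5 = 0.898, -0.189 m / 0.5 = -0.378, 0.633 rad / 1.5708 = 0.403.

```bash
R='' ; echo '[[0, [0.09, -0.038, 0], [0, 0, 0.0382]], [0, [0.18, -0.076, 0], [0, 0, 0.0828]], [0, [0.27, -0.114, 0], [0, 0, 0.121]], [0, [0.36, -0.152, 0], [0, 0, 0.1592]], [0, [0.45, -0.19, 0], [0, 0, 0.2037]], [0, [0.54, -0.228, 0], [0, 0, 0.2419]], [0, [0.63, -0.266, 0], [0, 0, 0.2865]], [0, [0.72, -0.302, 0], [0, 0, 0.3247]], [0, [0.81, -0.34, 0], [0, 0, 0.3629]], [0, [0.898, -0.378, 0], [0, 0, 0.403]]]' | python3 -m handwheel 20
echo '[[0, [0, 0, 0], [0, 0, 0]], [0, [0, 0, 0], [0, 0, 0]], [0, [0, 0, 0], [0, 0, 0]]]' | python3 -m handwheel
python3 - <<'E'
from h import *
s=get_state();print(s['tool_pos'],R.from_quat(s['eef_rot']).as_matrix().round(4).tolist(),s['opening'],s['contact_force'])
snap('wrist','w1')
E
```

```text
clock: 1.1
tool_pos: [0.5878, -0.2156, 0.2383]
eef_rot: [0.994, -0.109, -0.0, -0.0]
contact_force: [0.4, -0.2, -0.0]
opening: 0.112
finger_force: 0.0
clock: 1.4
tool_pos: [0.5855, -0.2192, 0.2384]
eef_rot: [0.994, -0.109, -0.001, 0.001]
contact_force: [-0.9, -0.1, 0.2]
opening: 0.004
finger_force: 0.0
[ 0.58552909 -0.21915259  0.23842106] [[0.9761, -0.2173, -0.0017], [-0.2173, -0.9761, -0.0012], [-0.0014, 0.0015, -1.0]] 0.004367368729896169 [-0.89169595 -0.06204195  0.16199273]
```

View pics/w1.png

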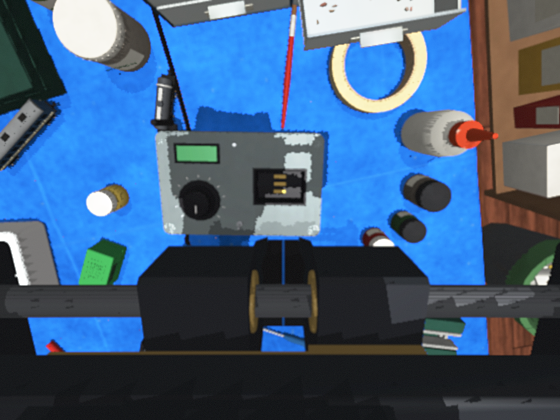

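Scaled: -0.36 m / 0.5 = -0.72, -0.106 m / 0.5 = -0.212, -0.035 rad / 1.5708 = -0.0223.

```bash
echo '[[0, [-0.026, -0.09, 0], [0, 0, -0.0064]], [0, [-0.052, -0.18, 0], [0, 0, -0.0127]], [0, [-0.078, -0.27, 0], [0, 0, -0.0191]], [0, [-0.106, -0.36, 0], [0, 0, -0.0223]], [0, [-0.132, -0.45, 0], [0, 0, -0.0223]], [0, [-0.158, -0.54, 0], [0, 0, -0.0223]], [0, [-0.186, -0.63, 0], [0, 0, -0.0223]], [0, [-0.212, -0.72, 0], [0, 0, -0.0223]], [0, [-0.212, -0.72, 0], [0, 0, -0.0223]], [0, [-0.212, -0.72, 0], [0, 0, -0.0223]]]' | python3 -m handwheel
echo '[[0, [0, 0, 0], [0, 0, 0]], [0, [0, 0, 0], [0, 0, 0]]]' | python3 -m handwheel
python3 - <<'E'
from h import *
s=get_state();print(s['tool_pos'],R.from_quat(s['eef_rot']).as_matrix().round(4).tolist(),s['qd'].round(3) if hasattr(s['qd'],'round') else s['qd'])
snap('wrist','w2')
a=cv2.imread('pics/w1.png');b=cv2.imread('pics/w2.png')
c=lambda im,u,v:cv2.resize(im[v:v+120,u:u+80],(400,600),interpolation=cv2.INTER_CUBIC)
cv2.imwrite('pics/c1.png',np.hstack([c(a,240,130),c(b,240,130)]))
E
```

```text
clock: 2.45
tool_pos: [0.5608, 0.1563, 0.2388]
eef_rot: [0.996, -0.091, 0.0, 0.0]
contact_force: [-0.1, -1.5, 0.4]
opening: 0.005
finger_force: 0.0
clock: 2.65
tool_pos: [0.5614, 0.1539, 0.2389]
eef_rot: [0.996, -0.093, 0.0, 0.001]
contact_force: [0.3, -0.9, 0.8]
opening: 0.007
finger_force: 0.0
[0.56137382 0.1538828  0.23885254] [[0.9826, -0.1855, 0.0002], [-0.1855, -0.9826, -0.0014], [0.0004, 0.0014, -1.0]] [-0.004  0.001 -0.01  -0.001 -0.002  0.001 -0.003]
```

View pics/c1.png

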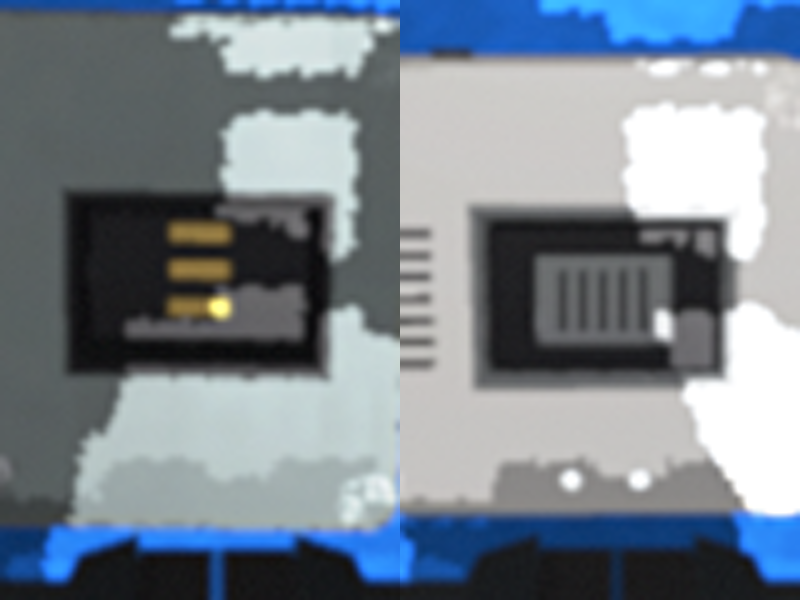

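```bash
python3 - <<'E'
from h import *
def go(f,c,z,tp,M):
    W=L(f);X=np.array([atz(W,*(np.array(p)/5-.4+[240,130]),z) for p in c]);m=X.mean(0)
    l=((X[0]-X[1])+(X[3]-X[2]))[:2]/2;w=((X[0]-X[3])+(X[1]-X[2]))[:2]/2
    print(f,m.round(4),np.linalg.norm(l).round(4),np.linalg.norm(w).round(4),np.degrees(np.arctan2(l[1],l[0])).round(1),np.degrees(np.arctan2(w[1],w[0])).round(1),'tool',(np.array(M).T@(m-tp)).round(4), 'tool y',np.degrees(np.arctan2(-M[1][1],-M[0][1])).round(1))
M1=[[0.9761,-0.2173,-0.0017],[-0.2173,-0.9761,-0.0012],[-0.0014,0.0015,-1.0]]
M2=[[0.9826,-0.1855,0.0002],[-0.1855,-0.9826,-0.0014],[0.0004,0.0014,-1.0]]
t1=[0.58552909,-0.21915259,0.23842106];t2=[0.56137382,0.1538828,0.23885254]
go('w1',[(66,190),(333,195),(328,378),(68,373)],.047,t1,M1)
go('w2',[(70,206),(338,206),(335,388),(75,388)],.047,t2,M2)
go('w2',[(88,219),(325,219),(325,373),(90,373)],.05,t2,M2)
s=get_state();print(s['tool_pos'],s['contact_force'])
E
```

```text
w1 [ 0.5841 -0.2154  0.047 ] 0.0595 0.042 76.4 -13.1 tool [-0.0019 -0.0036  0.1914] tool y 77.4
w2 [0.557  0.1569 0.047 ] 0.0598 0.042 79.3 -10.4 tool [-0.005  -0.0024  0.1918] tool y 79.3
w2 [0.5578 0.1561 0.05  ] 0.053 0.0352 79.3 -10.4 tool [-0.004  -0.0018  0.1888] tool y 79.3
[0.56133255 0.15433474 0.2388386 ] [0.91912259 1.02527004 0.89337774]
```

Scaled: 0.178 m / 0.5 = 0.356, -0.003 m / 0.5 = -0.006.

```bash
echo '[[0, [-0.006, -0.004, 0.09], [0, 0, 0]], [0, [-0.006, -0.004, 0.18], [0, 0, 0]], [0, [-0.006, -0.004, 0.26], [0, 0, 0]], [0, [-0.006, -0.004, 0.32], [0, 0, 0]], [0, [-0.006, -0.004, 0.356], [0, 0, 0]], [0, [-0.006, -0.004, 0.356], [0, 0, 0]], [0, [-0.006, -0.004, 0.356], [0, 0, 0]]]' | python3 -m handwheel
echo '[[0, [0, 0, 0.004], [0, 0, 0]], [0, [0, 0, 0.008], [0, 0, 0]], [0, [0, 0, 0.012], [0, 0, 0]], [0, [0, 0, 0.016], [0, 0, 0]], [0, [0, 0, 0.02], [0, 0, 0]], [0, [0, 0, 0.02], [0, 0, 0]]]' | python3 -m handwheel
```

```text
clock: 3.4
tool_pos: [0.5589, 0.1585, 0.0611]
eef_rot: [0.996, -0.092, 0.0, 0.0]
contact_force: [-1.0, -0.1, -0.1]
opening: 0.005
finger_force: 0.0
clock: 4.0
tool_pos: [0.5584, 0.1595, 0.0507]
eef_rot: [0.996, -0.091, 0.0, -0.0]
contact_force: [-0.0, -0.2, 1.1]
opening: 0.007
finger_force: 0.4
```

Scaled: 0.005 m / 0.5 = 0.01, 0.004 m / 0.5 = 0.008.

```bash
echo '[[0, [0, 0, 0.002], [0, 0, 0]], [0, [0, 0, 0.004], [0, 0, 0]], [0, [0, 0, 0.006], [0, 0, 0]], [0, [0, 0, 0.008], [0, 0, 0]], [0, [0, 0, 0.01], [0, 0, 0]], [0, [0, 0, 0.01], [0, 0, 0]]]' | python3 -m handwheel
```

```text
clock: 4.6
tool_pos: [0.5585, 0.1594, 0.0458]
eef_rot: [0.996, -0.091, 0.0, 0.0]
contact_force: [-1.6, -0.5, 4.9]
opening: 0.004
finger_force: 2.5
```

Scaled: 0.0015 m / 0.5 = 0.003, 0.001 m / 0.5 = 0.002.

```bash
echo '[[0, [0, 0, 0.002], [0, 0, 0]], [0, [0, 0, 0.003], [0, 0, 0]], [0, [0, 0, 0.003], [0, 0, 0]]]' | python3 -m handwheel; echo '[[0, [0, 0, 0.001], [0, 0, 0]], [0, [0, 0, 0.002], [0, 0, 0]], [0, [0, 0, 0.002], [0, 0, 0]]]' | python3 -m handwheel
```

```text
clock: 4.9
tool_pos: [0.5585, 0.1594, 0.0445]
eef_rot: [0.996, -0.091, 0.0, -0.0]
contact_force: [-1.6, 0.2, 6.6]
opening: 0.005
finger_force: 3.2
clock: 5.2
tool_pos: [0.5585, 0.1594, 0.0442]
eef_rot: [0.996, -0.091, 0.0, -0.0]
contact_force: [-2.3, -0.2, 11.6]
opening: 0.007
finger_force: 6.0
```

Scaled: -0.06 m / 0.5 = -0.12, -0.03 m / 0.5 = -0.06.

```bash
echo '[[0, [0, 0, -0.02], [0, 0, 0]], [0, [0, 0, -0.06], [0, 0, 0]], [0.8, [0, 0, -0.12], [0, 0, 0]], [0.8, [0, 0, -0.12], [0, 0, 0]], [0.8, [0, 0, -0.12], [0, 0, 0]], [0.8, [0, 0, -0.12], [0, 0, 0]], [0.8, [0, 0, -0.12], [0, 0, 0]]]' | python3 -m handwheel
python3 - <<'E'
from h import *
for i in range(2):
    im,d,P=snap('wrist','w3'); s=get_state();print(s['tool_pos'],s['opening'],R.from_quat(s['eef_rot']).as_matrix().round(4).tolist())
im,d,T=snap('top','top1');print(dep(T,d,228,199),dep(T,d,228,195))
E
```

```text
clock: 5.9
tool_pos: [0.5576, 0.1592, 0.1021]
eef_rot: [0.996, -0.091, -0.001, 0.0]
contact_force: [-0.4, -0.3, -0.4]
opening: 0.432
finger_force: 0.0
[0.55765713 0.15918479 0.10218397] 0.48123857907748313 [[0.9835, -0.1811, -0.0019], [-0.1811, -0.9835, -0.0007], [-0.0017, 0.001, -1.0]]
[0.55779567 0.15924223 0.10232787] 0.5243850323897781 [[0.9835, -0.1811, -0.0016], [-0.1811, -0.9835, -0.0006], [-0.0014, 0.0009, -1.0]]
[0.46453617 0.09933918 0.63801257] [0.46826305 0.0994613  0.63696356]
```

View pics/w3.png

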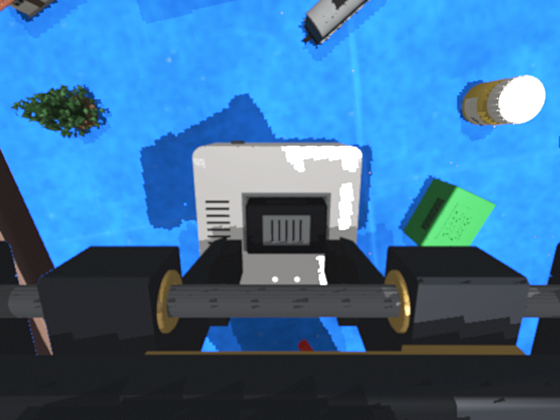

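```bash
python3 - <<'E'
from h import *
W=L('w3');M=np.array([[0.9835,-0.1811,-0.0016],[-0.1811,-0.9835,-0.0006],[-0.0014,0.0009,-1.0]])
X=np.array([atz(W,*p,.064) for p in[(247.5,204),(326,204),(326,253.5),(247.5,253.5)]]);print(X.round(4).tolist(),((X-[.5578,.1592,.1023])@M).round(4).tolist(), ((X.mean(0)-[.5578,.1592,.1023])@M).round(4))
print([dep(W,W['d'],u,v).round(4).tolist() for u,v in[(260,210),(286,230),(315,245),(225,180)]])
E
```

```text
[[0.5786, 0.1775, 0.064], [0.5697, 0.1292, 0.064], [0.5366, 0.1341, 0.064], [0.5459, 0.1845, 0.064]] [[0.0172, -0.0218, 0.0383], [0.0172, 0.0273, 0.0383], [-0.0162, 0.0285, 0.0383], [-0.0162, -0.0228, 0.0383]] [0.0005 0.0028 0.0383]
[[0.5734, 0.1706, 0.064], [0.557, 0.157, 0.0631], [0.5437, 0.1402, 0.0637], [0.5935, 0.1918, 0.0466]]
```

Battery is up (top at z≈0.064), centred within ~1 mm in tool x and 3 mm in tool y. Descend and grip.

Scaled: 0.053 m / 0.5 = 0.106, 0.048 m / 0.5 = 0.096, 0.006 rad / 1.5708 = 0.0038.

```bash
echo '[[0.85, [0, 0.006, 0], [0, 0, 0.0038]], [0.85, [0, 0.006, 0.04], [0, 0, 0.0038]], [0.85, [0, 0.006, 0.076], [0, 0, 0.0038]], [0.85, [0, 0.006, 0.096], [0, 0, 0.0038]], [0.85, [0, 0.006, 0.106], [0, 0, 0.0038]], [0.85, [0, 0.006, 0.106], [0, 0, 0.0038]], [0.85, [0, 0.006, 0.106], [0, 0, 0.0038]]]' | python3 -m handwheel 20
echo '[[0.5, [0, 0, 0], [0, 0, 0]], [0.5, [0, 0, 0], [0, 0, 0]], [0.5, [0, 0, 0], [0, 0, 0]], [0.5, [0, 0, 0], [0, 0, 0]], [0.5, [0, 0, 0], [0, 0, 0]]]' | python3 -m handwheel 20
```

```text
clock: 6.75
tool_pos: [0.5582, 0.1565, 0.0507]
eef_rot: [0.996, -0.094, 0.0, -0.0]
contact_force: [0.9, -0.2, 0.1]
opening: 0.851
finger_force: 0.0
clock: 7.25
tool_pos: [0.5581, 0.1566, 0.0506]
eef_rot: [0.996, -0.094, 0.0, -0.0]
contact_force: [-0.6, -0.1, 2.0]
opening: 0.586
finger_force: 20.0
```

Scaled: -0.11 m / 0.5 = -0.22, -0.08 m / 0.5 = -0.16.

```bash
echo '[[0.5, [0, 0, -0.01], [0, 0, 0]], [0.5, [0, 0, -0.03], [0, 0, 0]], [0.5, [0, 0, -0.06], [0, 0, 0]], [0.5, [0, 0, -0.1], [0, 0, 0]], [0.5, [0, 0, -0.16], [0, 0, 0]], [0.5, [0, 0, -0.22], [0, 0, 0]], [0.5, [0, 0, -0.22], [0, 0, 0]], [0.5, [0, 0, -0.22], [0, 0, 0]]]' | python3 -m handwheel 25
python3 - <<'E'
from h import *
s=get_state();M=R.from_quat(s['eef_rot']).as_matrix();print(s['tool_pos'],M.round(4).tolist(),s['opening'],s['finger_force'])
print((M.T@np.array([.0271,-.3724,0])).round(4), (M.T@(np.array([0.5852,-0.216,0])-s['tool_pos'])).round(4))
E
```

```text
clock: 8.05
tool_pos: [0.558, 0.1565, 0.1614]
eef_rot: [0.996, -0.094, 0.001, -0.0]
contact_force: [-0.5, 0.1, -1.2]
opening: 0.588
finger_force: 25.0
[0.55804875 0.15651606 0.16138013] [[0.9823, -0.1871, 0.0017], [-0.1871, -0.9823, 0.0005], [0.0016, -0.0009, -1.0]] 0.5881444344504189 24.9996480345726
[ 9.630e-02  3.608e-01 -2.000e-04] [0.0961 0.361  0.1612]
```

Scaled: 0.361 m / 0.5 = 0.722, 0.044 m / 0.5 = 0.088, 0.044 rad / 1.5708 = 0.028.

```bash
echo '[[0.5, [0.02, 0.076, 0], [0, 0, 0.0064]], [0.5, [0.042, 0.16, 0], [0, 0, 0.0127]], [0.5, [0.064, 0.244, 0], [0, 0, 0.0191]], [0.5, [0.088, 0.328, 0], [0, 0, 0.028]], [0.5, [0.11, 0.412, 0], [0, 0, 0.028]], [0.5, [0.132, 0.496, 0], [0, 0, 0.028]], [0.5, [0.154, 0.58, 0], [0, 0, 0.028]], [0.5, [0.176, 0.662, 0], [0, 0, 0.028]], [0.5, [0.192, 0.722, 0], [0, 0, 0.028]], [0.5, [0.192, 0.722, 0], [0, 0, 0.028]]]' | python3 -m handwheel
echo '[[0.5, [0, 0, 0.04], [0, 0, 0]], [0.5, [0, 0, 0.09], [0, 0, 0]], [0.5, [0, 0, 0.12], [0, 0, 0]], [0.5, [0, 0, 0.12], [0, 0, 0]], [0.5, [0, 0, 0.12], [0, 0, 0]]]' | python3 -m handwheel
python3 - <<'E'
from h import *
s=get_state();M=R.from_quat(s['eef_rot']).as_matrix();print(s['tool_pos'],M.round(4).tolist(),s['contact_force'])
im,d,P=snap('wrist','w4')
cv2.imwrite('pics/c4.png',cv2.resize(im[110:260,185:385,::-1],(800,600),interpolation=cv2.INTER_CUBIC))
E
```

```text
clock: 9.05
tool_pos: [0.5824, -0.2235, 0.1589]
eef_rot: [0.993, -0.12, -0.001, 0.002]
contact_force: [-0.3, -0.2, -1.5]
opening: 0.588
finger_force: 25.0
clock: 9.55
tool_pos: [0.5845, -0.2156, 0.1001]
eef_rot: [0.993, -0.116, -0.0, -0.0]
contact_force: [-0.1, -0.3, -1.7]
opening: 0.587
finger_force: 25.0
[ 0.58453398 -0.21561735  0.10005181] [[0.9733, -0.2295, -0.0007], [-0.2295, -0.9733, 0.0003], [-0.0007, -0.0002, -1.0]] [-0.0660638  -0.32768689 -1.7109324 ]
```

View pics/c4.png

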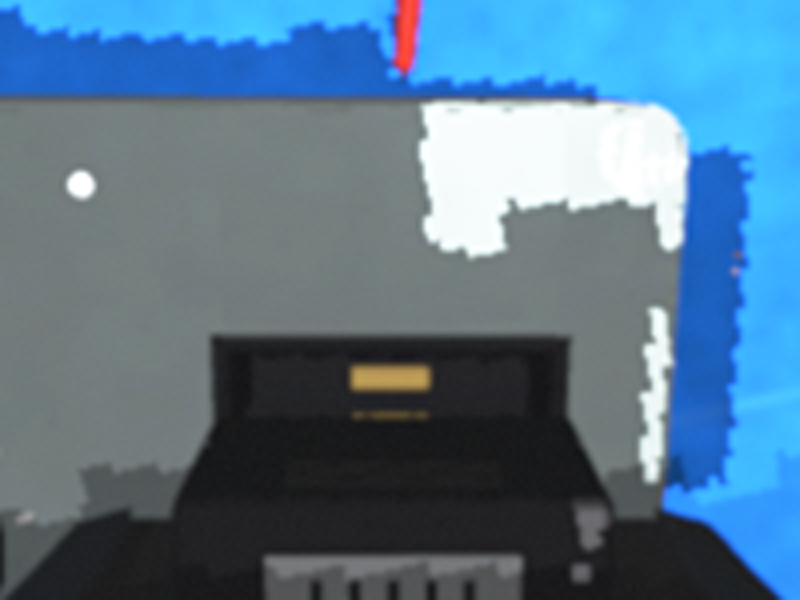

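```bash
python3 - <<'E'
from h import *
W=L('w4');M=np.array([[0.9733,-0.2295,-0.0007],[-0.2295,-0.9733,0.0003],[-0.0007,-0.0002,-1.0]]);tp=[.58453,-.21562,.10005]
f=lambda u,v,z:((atz(W,u/4-.375+185,v/4-.375+110,z)-tp)@M).round(4)
print('bay',f(211,338,.047),f(570,338,.047))
print('right edge',f(567,410,.047))
for z in(.077,.0785):print('bat',f(216,420,z),f(565,420,z))
print('top of battery',f(176,500,.1135),f(608,500,.1135))
E
```

```text
bay [ 0.0203 -0.0302  0.053 ] [0.0204 0.03   0.053 ]
right edge [0.0078 0.0299 0.053 ]
bat [ 0.0149 -0.0253  0.023 ] [0.0149 0.0252 0.023 ]
bat [ 0.0153 -0.0251  0.0215] [0.0154 0.025  0.0215]
top of battery [ 0.016  -0.0248 -0.0135] [ 0.016   0.0252 -0.0135]
```

Scaled: 0.034 m / 0.5 = 0.068, 0.0007 m / 0.5 = 0.0014.

```bash
echo '[[0.5, [0.0014, 0, 0.02], [0, 0, 0]], [0.5, [0.0014, 0, 0.04], [0, 0, 0]], [0.5, [0.0014, 0, 0.048], [0, 0, 0]], [0.5, [0.0014, 0, 0.054], [0, 0, 0]], [0.5, [0.0014, 0, 0.06], [0, 0, 0]], [0.5, [0.0014, 0, 0.064], [0, 0, 0]], [0.5, [0.0014, 0, 0.068], [0, 0, 0]], [0.5, [0.0014, 0, 0.068], [0, 0, 0]]]' | python3 -m handwheel
```

```text
clock: 10.4
tool_pos: [0.5853, -0.2162, 0.0661]
eef_rot: [0.993, -0.116, -0.0, -0.0]
contact_force: [0.8, -0.7, -1.6]
opening: 0.589
finger_force: 25.0
```

Inside the mouth (bottom ≈0.0435) with no resistance; ease on down.

Scaled: 0.008 m / 0.5 = 0.016, 0.006 m / 0.5 = 0.012.

```bash
echo '[[0.5, [0, 0, 0.004], [0, 0, 0]], [0.5, [0, 0, 0.008], [0, 0, 0]], [0.5, [0, 0, 0.012], [0, 0, 0]], [0.5, [0, 0, 0.016], [0, 0, 0]], [0.5, [0, 0, 0.016], [0, 0, 0]]]' | python3 -m handwheel; echo '[[0.5, [0, 0, 0.004], [0, 0, 0]], [0.5, [0, 0, 0.008], [0, 0, 0]], [0.5, [0, 0, 0.012], [0, 0, 0]], [0.5, [0, 0, 0.013], [0, 0, 0]], [0.5, [0, 0, 0.013], [0, 0, 0]]]' | python3 -m handwheel
```

```text
clock: 10.9
tool_pos: [0.585, -0.2162, 0.0579]
eef_rot: [0.993, -0.116, -0.0, -0.0]
contact_force: [0.3, 0.3, -1.0]
opening: 0.587
finger_force: 25.0
clock: 11.4
tool_pos: [0.5851, -0.2163, 0.0516]
eef_rot: [0.993, -0.116, -0.0, -0.0]
contact_force: [0.9, -0.2, -0.9]
opening: 0.591
finger_force: 25.0
```

Nearly on the cradle. Open, rise, close, and come back to press with closed fingers.

Scaled: -0.04 m / 0.5 = -0.08, -0.015 m / 0.5 = -0.03.

```bash
echo '[[0.5, [0, 0, 0.002], [0, 0, 0]], [0.8, [0, 0, 0.002], [0, 0, 0]], [0.8, [0, 0, 0.002], [0, 0, 0]], [0.8, [0, 0, 0.002], [0, 0, 0]], [0.8, [0, 0, 0.002], [0, 0, 0]], [0.8, [0, 0, -0.03], [0, 0, 0]], [0.8, [0, 0, -0.08], [0, 0, 0]], [0, [0, 0, -0.08], [0, 0, 0]], [0, [0, 0, -0.08], [0, 0, 0]], [0, [0, 0, -0.08], [0, 0, 0]]]' | python3 -m handwheel
echo '[[0, [0, 0, 0], [0, 0, 0]], [0, [0, 0, 0], [0, 0, 0]], [0, [0, 0, 0], [0, 0, 0]], [0, [0, 0, 0], [0, 0, 0]], [0, [0, 0, 0], [0, 0, 0]]]' | python3 -m handwheel
python3 - <<'E'
from h import *
im,d,W=snap('wrist','w5');s=get_state();print(s['tool_pos'],s['opening'],[dep(W,d,u,v).round(4).tolist() for u,v in[(250,225),(285,225),(320,225),(285,180),(270,235),(300,235)]])
E
```

```text
clock: 12.4
tool_pos: [0.5848, -0.2161, 0.0916]
eef_rot: [0.993, -0.116, -0.0, -0.0]
contact_force: [0.3, 0.3, 0.1]
opening: 0.551
finger_force: 0.0
clock: 12.9
tool_pos: [0.5852, -0.2163, 0.0916]
eef_rot: [0.993, -0.116, -0.0, 0.0]
contact_force: [-0.1, -0.7, 0.2]
opening: 0.094
finger_force: 0.0
[ 0.58523603 -0.21628671  0.09163905] 0.04933171919632346 [[0.5969, -0.1992, 0.0651], [0.5917, -0.2195, 0.0641], [0.5871, -0.2399, 0.0647], [0.6155, -0.2251, 0.0472], [0.5878, -0.2092, 0.0646], [0.5835, -0.2269, 0.0641]]
```

Scaled: 0.036 m / 0.5 = 0.072, 0.034 m / 0.5 = 0.068.

```bash
echo '[[0, [0, 0, 0], [0, 0, 0]], [0, [0, 0, 0.02], [0, 0, 0]], [0, [0, 0, 0.04], [0, 0, 0]], [0, [0, 0, 0.048], [0, 0, 0]], [0, [0, 0, 0.054], [0, 0, 0]], [0, [0, 0, 0.06], [0, 0, 0]], [0, [0, 0, 0.064], [0, 0, 0]], [0, [0, 0, 0.068], [0, 0, 0]], [0, [0, 0, 0.072], [0, 0, 0]], [0, [0, 0, 0.072], [0, 0, 0]]]' | python3 -m handwheel
echo '[[0, [0, 0, 0.003], [0, 0, 0]], [0, [0, 0, 0.006], [0, 0, 0]], [0, [0, 0, 0.009], [0, 0, 0]], [0, [0, 0, 0.012], [0, 0, 0]], [0, [0, 0, 0.015], [0, 0, 0]], [0, [0, 0, 0.018], [0, 0, 0]], [0, [0, 0, 0.018], [0, 0, 0]]]' | python3 -m handwheel
```

```text
clock: 13.95
tool_pos: [0.5849, -0.2162, 0.0556]
eef_rot: [0.993, -0.116, -0.0, -0.0]
contact_force: [-2.6, 1.8, 3.6]
opening: 0.005
finger_force: 1.7
clock: 14.65
tool_pos: [0.585, -0.2162, 0.0465]
eef_rot: [0.993, -0.116, -0.0, -0.0]
contact_force: [-3.2, 1.9, 4.1]
opening: 0.004
finger_force: 2.2
```

Scaled: 0.002 m / 0.5 = 0.004, 0.001 m / 0.5 = 0.002.

```bash
echo '[[0, [0, 0, 0.002], [0, 0, 0]], [0, [0, 0, 0.004], [0, 0, 0]], [0, [0, 0, 0.004], [0, 0, 0]]]' | python3 -m handwheel; echo '[[0, [0, 0, 0.001], [0, 0, 0]], [0, [0, 0, 0.002], [0, 0, 0]], [0, [0, 0, 0.002], [0, 0, 0]]]' | python3 -m handwheel
```

```text
clock: 14.95
tool_pos: [0.5849, -0.2161, 0.0447]
eef_rot: [0.993, -0.116, -0.0, -0.0]
contact_force: [-4.6, 1.9, 5.1]
opening: 0.003
finger_force: 2.7
clock: 15.25
tool_pos: [0.5848, -0.2161, 0.0443]
eef_rot: [0.993, -0.116, -0.0, -0.0]
contact_force: [-4.7, 2.5, 10.0]
opening: 0.004
finger_force: 5.1
```

Scaled: -0.08 m / 0.5 = -0.16, -0.04 m / 0.5 = -0.08.

```bash
echo '[[0, [0, 0, 0.0006], [0, 0, 0]], [0, [0, 0, 0.0006], [0, 0, 0]], [0, [0, 0, -0.02], [0, 0, 0]], [0, [0, 0, -0.08], [0, 0, 0]], [0, [0, 0, -0.16], [0, 0, 0]], [0, [0, 0, -0.16], [0, 0, 0]], [0, [0, 0, -0.16], [0, 0, 0]]]' | python3 -m handwheel
python3 - <<'E'
from h import *
im,d,W=snap('wrist','w6');s=get_state();print(s['tool_pos'],s['contact_force'],[dep(W,d,u,v).round(4).tolist() for u,v in[(265,215),(285,215),(300,215),(285,170)]])
cv2.imwrite('pics/c6.png',cv2.resize(im[60:360,80:480,::-1],(800,600)))
E
```

```text
clock: 15.95
tool_pos: [0.5868, -0.217, 0.1249]
eef_rot: [0.993, -0.116, 0.002, 0.0]
contact_force: [-0.3, -0.4, -0.8]
opening: 0.004
finger_force: 0.0
[ 0.58567037 -0.21652521  0.12360188] [-1.04602656 -0.60163959 -0.52309695] [[0.5898, -0.2042, 0.0511], [0.5862, -0.2188, 0.0508], [0.5837, -0.2299, 0.0511], [0.619, -0.2265, 0.0478]]
```

View pics/c6.png

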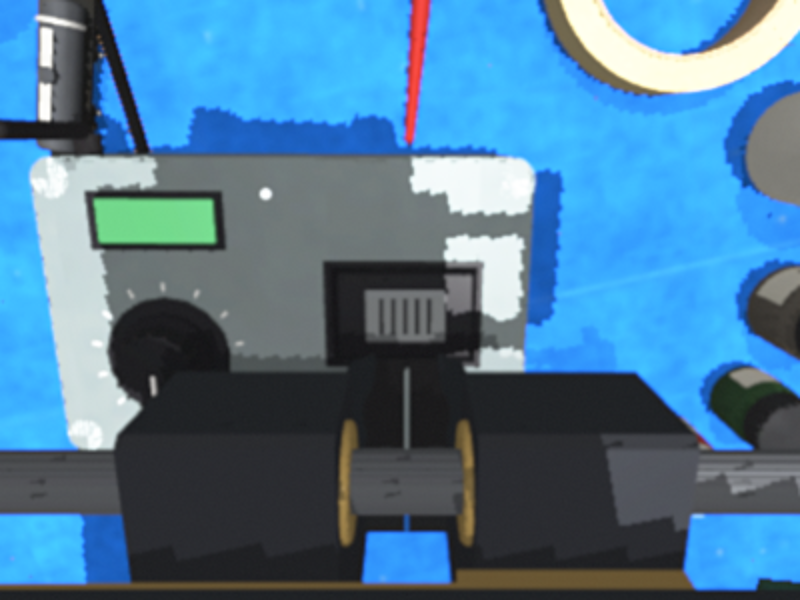

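The battery sits in the bay (crop 327–480, 263–365) with its top at 0.051, which is 3 mm above the deck: locked.

```bash
echo '[[0, [0, 0, 0], [0, 0, 0]], [0, [0, 0, 0], [0, 0, 0]], [0, [0, 0, 0], [0, 0, 0]]]' | python3 -m handwheel >/dev/null; python3 -c "from plant import finish_job; print(finish_job())"
```

```text
the job is handed in; nothing more can be done
None
```

The full battery is out of the charger and locked in the throttle's bay, its top about 3 mm above the deck. The highest force I read while pressing was about 12 N, nothing else on the table was touched, and I handed the job in at about 16 s.

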